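# Third hand for a tray-rail bracket

### The arm

A 6-joint arm with a two-finger parallel gripper is mounted at the origin on the work surface. World frame = base frame: x ahead of the robot, y to its left, z up, the work surface at z = 0. Lengths are in m, angles in rad, forces in N, time in s.
With the tool pointing down it reaches from about 0.375 to 0.975 m from the base axis. Payload 3.8 kg.
Tool frame: the origin (TCP) lies midway between the tips of the shut fingers; the grasp point (between the pads) lies 19 mm behind it; z points along the fingers, y is the line along which they close (so a half turn about z gives the same grasp; the last joint's range is limited). The gripper opens to 85 mm and grips with 20 to 120 N. Pads are 22 mm wide; open, the fingers measure 114 mm over their backs; the gripper's body (76 mm by 85 mm) begins 54 mm behind the grasp point. The pads swing forward as they close: fully open they stand 13 mm farther back than shut.
Start: joints at [1.297, 0.264, 1.604, -0, 1.274, -0.037], TCP at [0.158, 0.656, 0.231] pointing down, gripper open.
Joint ranges: [-2.63, 2.63], [-0.94, 2.18], [0.31, 2.57], [-1.31, 4.45], [0, 2.66], [-2.55, 2.55]. Speed limits (rad/s): [2.57, 2.57, 3.14, 3.14, 3.14, 3.14].

### API

Orientations are given as a rotation vector (axis times angle).
In Python, from workcell import bot, read_camera, camera_info, ticket gives the robot as it stands.
- The arm moves only by the tool servo_tool, never from a script. Its argument "targets" is a list of rows, each an object of numbers: "hand": the closure, from -1 (fully open) to 1 (shut); "x", "y", "z": the shift along the tool's x, y, z as a fraction of full scale; "roll": the turn about the tool's z as a fraction of full scale. In form: [{"hand": .., "x": .., "y": .., "z": .., "roll": ..}, ...]. A call has 1 to 10 rows; each row is the pose to reach, as a shift and turn from the pose commanded when the call began, along the tool's axes at that moment, turning the shorter way round; what a row does not reach only later rows make up. Full scale, the value 1, is 50 cm for a shift and 180 degrees for a turn. A row lasts 1/12 s, in which the tool goes at most 41.7 mm and 7.16 degrees, less where a joint would pass 70% of its speed; a pose out of reach is approached as far as the arm can. A call with a number of a shift or a turn outside -1 to 1 is refused whole. A call with a gripper value outside its range is refused whole. The fingers move at their own pace and stop on an object; "grip_force" is the grip in N (left out, the last holds). Time passes only in rows, so rows that repeat a pose let the fingers close. It gives the time, the measured TCP pose, the force, the opening and the grip force at its end, in the units of the state.
- bot.read_state(): the state, without advancing time (a new reading comes with each control period).
- read_camera(name): name is "scene" or "top" or "wrist"; returns the picture (384x512x3 uint8, red, green, blue); there is no depth.
- camera_info(name): a dict with "fx", "fy", "cx", "cy" (pixels), "k1" (the pictures are not rectified: a ray, as slopes to the right and down, at radius r is drawn at 1 + k1 r^2 times it, then the intrinsics apply), "eye" and "orientation" of the camera in the world; the wrist camera has in their place "T_tool_cam" (4x4, takes a point from camera to tool coordinates, whose origin is the TCP and whose axes are the flange's). Camera axes: x right, y down, z forward; pixel columns grow to the right and rows downward; lengths in m; the calibration is good to about 2 mm. A picture is of the moment at which its call begins: read the wrist's pose just before it. camera_info takes no time and is no camera call.
- ticket.finish_job(): hands the job in; it is judged then, once.
The state is a dict: "time": time; "q": joint angles; "joint_vel": joint speeds; "joint_torque": joint torques, N m; "tool_pos": TCP position; "tcp_rot": TCP orientation; "wrist_force": force on the tool from outside, world axes, zero at the start; "torque": the same for the moment, N m; "width": opening from 0.0 (shut) to 1.0 (fully open); "grip_force": force on a finger pad.
Only numpy, scipy, OpenCV 4.12 (cv2) and the standard library are available. Lean on these libraries where they do the work, as an engineer would, in place of code of your own. Each camera call takes 0.05 s, during which the arm holds its last target. There are 200 camera calls.

### The job

Ring the desk bell by pressing its plunger fully down, to call the colleague who has the screws. Then stand the loose steel bracket on the base plate of the mounting fixture, between the two cheeks, and with the fingers press its flat face square and flush against the sprung stop plate with a steady push of about 10 N (the plate goes in a little over half of its 30 mm travel; do not ram it). Finish while still holding it pressed there, and leave everything else where it stands.

Things in the scene. Friction and masses are not known exactly. Their poses are not given: they have to be found in the camera images.
- bell_plunger (a joint): travel of the bell's spring plunger in m: 0 up, 0.008 fully down on its stop; about 1 N starts it, 5 N brings it to the stop; it springs back when let go
- bell_top (a point): centre of the top of the round plunger head of the steel desk bell: head 20 mm across, 66 mm above the surface when up. Below it the dome (76 mm across, top at 45) on a dark base 88 across, fixed to the surface
- bracket: loose steel bracket, 0.28 to 0.56 kg, standing upright, T-shaped from above: flat back plate 100 mm wide (y), 8 thick (x), 80 tall, and from its middle an upright web 12 thick (y), 70 deep, 62 tall. Origin: bottom middle of the pressing face (the flat side without web); x points out of that face, away from the web; z up
- bracket_grip (a point): in the middle of the bracket's 12 mm web, 45 mm behind the pressing face (along the bracket's -x) and 40 mm above its underside: a good place to grip it from above, across the web (closing along the bracket's y)
- bracket_tail (a point): bottom of the web's far end: 78 mm behind the bracket's origin, along its -x
- fixture: aluminium fixture fixed to the surface: base plate 220 (x) by 160 (y), its top 8 mm above the surface; at its far end a housing 150 wide, 94 high, near face at x = 45 mm, and before it the sprung stop plate. Origin: on the work surface under the middle of the unpressed stop plate's outer face; x is the pressing direction (base plate starts 110 mm before the origin); z up
- fixture_cheeks (a point): midway between the tops of the fixture's two dark cheeks, 12.5 mm beyond its origin and 38 mm above the surface. The cheeks flank the stop plate: inner faces 116 mm apart (58 either side, along the fixture's y), from x = -5 to 30 mm of the fixture, 30 mm high above the base plate
- stop_plate: steel stop plate of the fixture, 100 wide, 10 thick, from 12 to 82 mm above the surface, sliding on four rods along the fixture's x against a spring. Origin: below the middle of its outer face, at surface height (moves with it); axes as the fixture's
- stop_slide (a joint): how far the stop plate is pushed in, in m: 0 resting, 0.030 at its end stop. The spring takes 0.6 N per mm: 10 N is 17 mm, 18 N the end
- cutlery_cup: white plastic cutlery cylinder, 100 mm across at the rim, 115 mm tall, forks standing out of it to about 185; bystander, origin at its underside
- shaker: white ceramic salt shaker with steel cap, 40 across, 75 mm tall; bystander, origin at its underside
- screw_dish: small steel bowl, 72 across, 26 mm tall; bystander, origin at its underside
- screwdriver: screwdriver lying flat, black handle; bystander
- tumbler: clear plastic tumbler, 72 across, 100 mm tall; bystander, origin at its underside
- spoon: steel spoon lying flat; bystander
Not all that is in view belongs to the job. What is shaped like the bracket but blue is not meant. Leave any blue or purple look-alike of the part that bears bell_plunger alone.

How it is judged:
On the way, in this order (a step that is already met when the one before it is completed fails the run):
1. the bell's plunger is pressed down to its stop (value of joint bell_plunger above 0.007 m), for 0.1 s.
2. the bracket is pressed against the stop plate in the fixture with 6 to 15 N (contact force between bracket and stop_plate between 6 and 15 N and z of bracket in the frame of fixture between 0.002 and 0.014 m and y of bracket in the frame of fixture between -0.012 and 0.012 m and value of joint stop_slide between 0.008 and 0.027 m and angle between the x axis of bracket and the x axis of fixture, either way round below 0.1 rad and x of bracket_tail in the frame of fixture below 0 m and angle between bracket's own z axis and vertical below 0.1 rad and contact force between the fingers and bracket above 4 N), for 0.3 s.
At the end, for the whole second after the job is handed in: Fingers hold the bracket at rest, upright and square to the fixture (0.1 rad), on the base plate (origin 2 to 14 mm above the surface), within 12 mm of the middle of the cheeks, its face pressing the stop plate with 6 to 15 N (plate 8 to 27 mm in); bell let go, bystanders within 3 cm (all of step 2 and linear speed of bracket below 0.02 m/s and velocity of joint stop_slide between -0.01 and 0.01 m/s and value of joint bell_plunger below 0.002 m); the arm keeps its last pose, push and grip.
It fails at once if the bracket is rammed against the stop plate (over 30 N) (contact force between bracket and stop_plate above 30 N).
It fails at once if one of the bystanders is shifted more than 3 cm (distance of any of cutlery_cup, shaker, screw_dish, screwdriver, tumbler, spoon from where it was at the start of the episode above 0.03 m).
It also fails if it takes over 61 s, if anything falls off the work surface, if the arm or the gripper's body presses on something with over 40 N, if the wrist force passes 120 N, or if a joint passes its speed limit or range.

## Working session

There is one attempt and no reset: what is moved stays moved. The work goes in short steps, Python scripts to look and compute and a tool call to move; the robot and the scene stay as the last step left them, time stands still between calls to the robot, and variables do not carry over. Pictures are saved under pics/ and viewed, at most 10 in all, crops included, and the job is handed in when it is done.

Besides the shell and the picture viewer there is one more tool, called after "Emit:" by a JSON object that holds its "op" and its "data", one argument or row to a line. servo_tool: Moves the arm, as the interface text tells. Its arguments: {"type":"object","properties":{"targets":{"type":"array"},"grip_force":{"type":"number"}},"required":["targets"]}

```bash
mkdir -p pics; ls
cat > h.py <<'E'
import numpy as np,cv2
from scipy.spatial.transform import Rotation as R
from workcell import bot,read_camera,camera_info
def cam(name,st=None):
    i=camera_info(name)
    if name=="wrist":
        st=st or bot.read_state()
        T=np.eye(4);T[:3,:3]=R.from_rotvec(st["tcp_rot"]).as_matrix();T[:3,3]=st["tool_pos"]
        T=T@np.array(i["T_tool_cam"]);return i,T[:3,3],T[:3,:3]
    o=np.array(i["orientation"]);
    M=o if o.shape==(3,3) else R.from_rotvec(o).as_matrix()
    return i,np.array(i["eye"]),M
def ray(c,u,v):
    i,e,M=c
    d=np.array([(u-i["cx"])/i["fx"],(v-i["cy"])/i["fy"]]);s=d.copy()
    for _ in range(20): s=d/(1+i["k1"]*(s@s))
    r=M@np.array([s[0],s[1],1]);return e,r/np.linalg.norm(r)
def onz(c,u,v,z):
    e,r=ray(c,u,v);return e+r*(z-e[2])/r[2]
def proj(c,p):
    i,e,M=c;q=M.T@(np.array(p)-e);s=q[:2]/q[2];s=s*(1+i["k1"]*(s@s))
    return np.array([s[0]*i["fx"]+i["cx"],s[1]*i["fy"]+i["cy"]])
def tri(rs):
    A=np.zeros((3,3));b=np.zeros(3)
    for e,r in rs:
        P=np.eye(3)-np.outer(r,r);A+=P;b+=P@e
    x=np.linalg.solve(A,b);return x,[np.linalg.norm((np.eye(3)-np.outer(r,r))@(x-e)) for e,r in rs]
def save(name,im): cv2.imwrite(f"pics/{name}.png",im[:,:,::-1])
E
python3 - <<'E'
from h import *
for n in("scene","top","wrist"):
    st=bot.read_state();im=read_camera(n);np.save(f"pics/{n}0.npy",im);save(n+"0",im);print(n,camera_info(n))
    if n=="wrist":print(st)
a=np.load("pics/scene0.npy");b=np.load("pics/top0.npy")
E
```

```text
pics
scene {'fx': 370.99224463781576, 'fy': 370.99224463781576, 'cx': 257.052138749501, 'cy': 192.56610134474764, 'k1': -0.08651149447777126, 'eye': array([0.74803154, 0.49979458, 0.97896081]), 'orientation': array([-0.70317472, -2.8206806 ,  0.7967478 ])}
top {'fx': 479.3439578714525, 'fy': 479.3439578714525, 'cx': 258.7984284633466, 'cy': 191.51142507267807, 'k1': -0.1913861437278166, 'eye': array([0.34524425, 0.02534608, 1.45728857]), 'orientation': array([-2.19653668,  2.13373099, -0.12067049])}
wrist {'fx': 267.77337527394315, 'fy': 267.77337527394315, 'cx': 254.2210615369284, 'cy': 191.43268794248925, 'k1': -0.04986893530858813, 'T_tool_cam': array([[-3.17360586e-04, -9.48570576e-01, -3.16565571e-01,
         8.06659065e-02],
       [ 9.99999573e-01, -2.61585785e-05, -9.24128266e-04,
         6.07390642e-04],
       [ 8.68319977e-04, -3.16565729e-01,  9.48570179e-01,
        -1.42002333e-01],
       [ 0.00000000e+00,  0.00000000e+00,  0.00000000e+00,
         1.00000000e+00]])}
{'time': 0.1, 'q': array([ 1.29710716e+00,  2.64696974e-01,  1.60527642e+00, -1.16551725e-05,
        1.27369844e+00, -3.69368697e-02]), 'joint_vel': array([ 0.0006056 , -0.00265777, -0.00277454,  0.00189427,  0.00165631,
       -0.00041509]), 'joint_torque': array([-3.27861144e-04, -5.16700315e+01, -3.68592775e+01, -1.24157036e-04,
        6.27978559e-03, -4.38417942e-06]), 'tool_pos': array([0.15816518, 0.65550944, 0.23005256]), 'tcp_rot': array([-0.37097948, -3.11929746,  0.00322904]), 'wrist_force': array([-0.8940753 , -0.20340912,  1.20787645]), 'torque': array([-0.00150304, -0.01837785,  0.00652403]), 'grip_force': 0.0, 'width': 0.9992031920244456}
```

View pics/scene0.png

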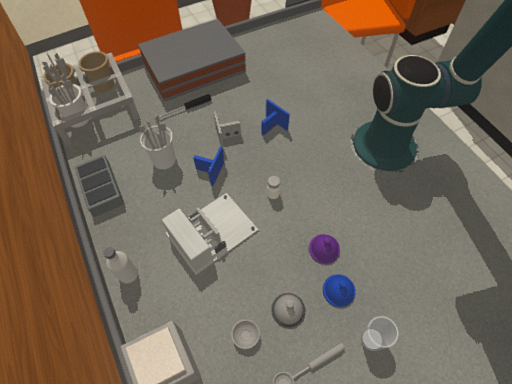

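View pics/top0.png

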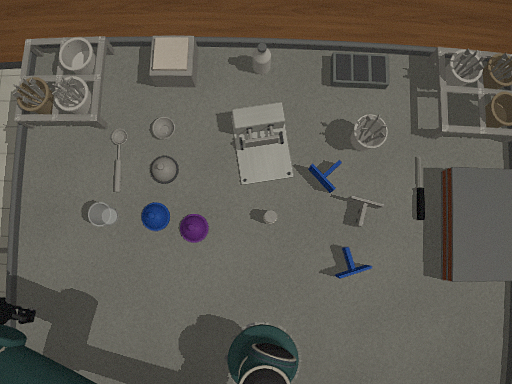

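Scene view: the steel bell is at (289,309), with purple (324,249) and blue (339,291) look-alikes. The grey bracket is at (229,128), with blue look-alikes at (275,118) and (210,165). The fixture is at (210,232).
Top view: steel bell (165,169), grey bracket (362,208), fixture (262,145) with its housing away from the robot. Blue/purple bells are at (155,216) and (194,228), blue T's at (325,178) and (350,265).
I choose the steel ones and check them in a close montage.

Run:
```python
from h import *
a=np.load("pics/scene0.npy");b=np.load("pics/top0.npy")
def crop(im,u,v,w,h,s):return cv2.resize(im[v:v+h,u:u+w],(w*s,h*s),interpolation=cv2.INTER_CUBIC)
# 4 tiles of 400x300 ; scale 5 -> 80x60, scale 4 -> 100x75
m=np.vstack([np.hstack([crop(b,325,180,80,60,5),crop(a,190,95,80,60,5)]),
 np.hstack([crop(b,222,98,80,96,4)[:300+84,:320],crop(a,160,190,100,96,4), crop(b,145,150,40,48,2)[:96].repeat(1,0) if 0 else np.zeros((384,80,3),np.uint8)])])
save("m1",m[:600] if 0 else cv2.resize(m,(800,600) if 0 else (m.shape[1]*600//m.shape[0],600)))
print(m.shape)
```

```text
(684, 800, 3)
```

View pics/m1.png

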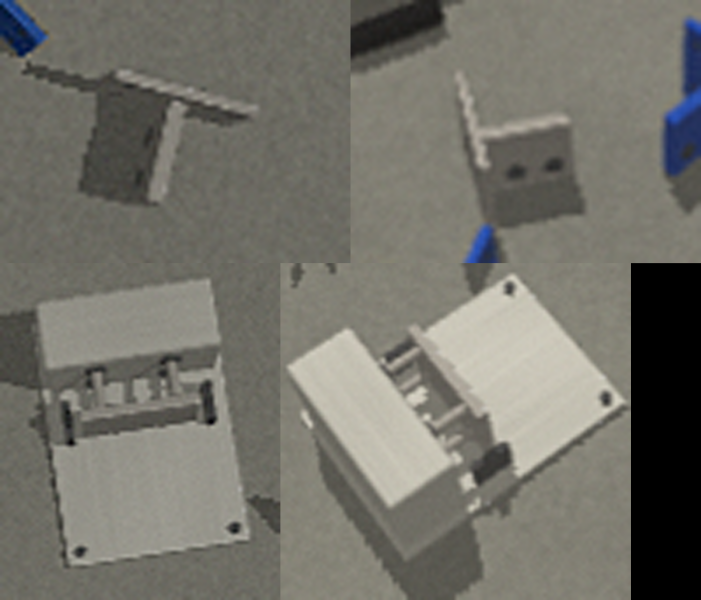

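Top-left/right tiles: grey T bracket, with its plate's top edge in the top view from about (352,197) to (384,205) and its web end at about (361,226). Lower tiles: fixture with stop plate, cheeks (dark) and base plate near corners at about (241,185) and (293,177). So the choice is confirmed; next are coarse positions.

Run:
```python
from h import *
t=cam("top");s=cam("scene")
p=lambda *a:print(*[np.round(x,4) if not isinstance(x,str) else x for x in a])
S=lambda x,y:(190+(x-351)/4.386,95+y/4.386)
T=lambda x,y:(325+x/4.386,180+y/4.386)
for n,a,b in[("pl",T(117,73),S(462,75)),("pr",T(257,110),S(485,165)),("we",T(157,200),S(568,118)),("wj",T(178,104),S(485,133))]:
    p(n,*tri([ray(t,*a),ray(s,*b)]))
T=lambda x,y:(222+x/3.509,98+(y-263)/3.509)
S=lambda x,y:(160+(x-281)/3.509,190+(y-263)/3.509)
for n,a,b in [("c1",T(68,567),S(512,275)),("c2",T(248,540),S(627,405)),("holeL",T(80,551),S(509,289)),("holeR",T(235,527),S(606,398)),("hfl",T(37,307),S(288,367)),("hfr",T(210,280),S(404,508)),("hnl",T(40,368),S(348,331)),("hnr",T(220,345),S(460,458))]:
    p(n,onz(t,*a,.008),*tri([ray(t,*a),ray(s,*b)]))
# bell plunger: bright/metal blob, print crops
a=np.load("pics/scene0.npy");b=np.load("pics/top0.npy")
c=lambda im,u,v:cv2.resize(im[v:v+48,u:u+48],(384,384),interpolation=cv2.INTER_CUBIC)
save("bell",np.hstack([c(b,141,145),c(a,265,285)]))
```

```text
pl [ 0.49   -0.2318  0.1767] [0.0113 0.0113]
pr [ 0.4654 -0.3654 -0.0571] [0.0182 0.0182]
we [ 0.4072 -0.2787  0.0485] [0.0011 0.0011]
wj [ 0.4716 -0.291   0.0537] [0.0019 0.0019]
c1 [0.525  0.0795 0.008 ] [0.5484 0.0514 0.1724] [0.0488 0.0488]
c2 [ 0.5533 -0.0764  0.008 ] [ 0.5319 -0.0405 -0.1727] [0.067 0.067]
holeL [0.5393 0.0695 0.008 ] [0.5577 0.0458 0.1507] [0.042 0.042]
holeR [ 0.5644 -0.0648  0.008 ] [ 0.5466 -0.0353 -0.1459] [0.056 0.056]
hfl [0.757 0.115 0.008] [0.7257 0.0864 0.25  ] [0.0387 0.0387]
hfr [ 0.7865 -0.0382  0.008 ] [ 0.7694 -0.0043 -0.0972] [0.0604 0.0604]
hnl [0.7013 0.1102 0.008 ] [0.6808 0.0806 0.2488] [0.0408 0.0408]
hnr [ 0.727  -0.0483  0.008 ] [ 0.7045 -0.0153 -0.0804] [0.0576 0.0576]
```

View pics/bell.png

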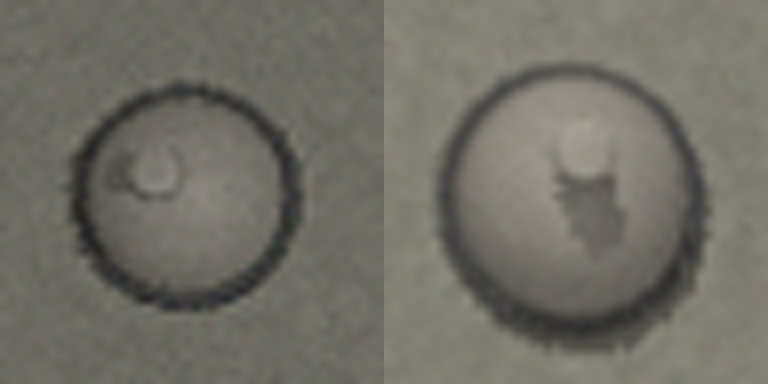

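The plunger head is at top (160.4,166.5) and scene (290,303.5). The fixture and plate left/right pairings between views were swapped; I'll redo them.

Run:
```python
from h import *
t=cam("top");s=cam("scene")
p=lambda *a:print(*[np.round(x,4) if not isinstance(x,str) else x for x in a])
S=lambda x,y:(190+(x-351)/4.386,95+y/4.386)
T=lambda x,y:(325+x/4.386,180+y/4.386)
for n,a,b in[("pl",T(117,73),S(485,165)),("pr",T(257,110),S(462,75))]:
    p(n,*tri([ray(t,*a),ray(s,*b)]))
T=lambda x,y:(222+x/3.509,98+(y-263)/3.509)
S=lambda x,y:(160+(x-281)/3.509,190+(y-263)/3.509)
for n,a,b in [("c1",T(68,567),S(627,405)),("c2",T(248,540),S(512,275)),("holeL",T(80,551),S(606,398)),("holeR",T(235,527),S(509,289)),("hfl",T(37,307),S(404,560)),("hfr",T(210,280),S(288,367)),("hnl",T(40,368),S(460,458)),("hnr",T(220,345),S(348,331))]:
    p(n,onz(t,*a,.008),*tri([ray(t,*a),ray(s,*b)]))
p("bell",*tri([ray(t,160.4,166.5),ray(s,290,303.5)]),onz(t,160.4,166.5,.066),onz(s,290,303.5,.066))
st=bot.read_state();M=R.from_rotvec(st["tcp_rot"]).as_matrix();print(np.round(M,3))
```

```text
pl [ 0.49   -0.2454  0.0737] [0.0012 0.0012]
pr [ 0.4671 -0.3418  0.0673] [0.0027 0.0027]
c1 [0.525  0.0795 0.008 ] [ 0.5262  0.0807 -0.0081] [0.001 0.001]
c2 [ 0.5533 -0.0764  0.008 ] [ 0.5557 -0.0776 -0.0058] [0.0005 0.0005]
holeL [0.5393 0.0695 0.008 ] [ 0.54    0.0702 -0.0007] [0.0006 0.0006]
holeR [ 0.5644 -0.0648  0.008 ] [ 0.5656 -0.0652 -0.0034] [0.0006 0.0006]
hfl [0.757 0.115 0.008] [0.7507 0.1191 0.0062] [0.0077 0.0077]
hfr [ 0.7865 -0.0382  0.008 ] [ 0.7642 -0.0348  0.0794] [0.0006 0.0006]
hnl [0.7013 0.1102 0.008 ] [0.6784 0.1057 0.097 ] [0.0012 0.0012]
hnr [ 0.727  -0.0483  0.008 ] [ 0.7096 -0.045   0.0747] [0.0002 0.0002]
bell [0.5661 0.3219 0.0558] [0.0008 0.0008] [0.565  0.3192 0.066 ] [0.5675 0.3244 0.066 ]
[[-0.972  0.235 -0.   ]
 [ 0.235  0.972 -0.002]
 [ 0.    -0.002 -1.   ]]
```

Emit:
{"op": "servo_tool", "data": {
  "targets": [
    {"hand":1,"x":-0.95,"y":-0.456,"z":0.06,"roll":0},
    {"hand":1,"x":-0.95,"y":-0.456,"z":0.06,"roll":0},
    {"hand":1,"x":-0.95,"y":-0.456,"z":0.06,"roll":0},
    {"hand":1,"x":-0.95,"y":-0.456,"z":0.06,"roll":0},
    {"hand":1,"x":-0.95,"y":-0.456,"z":0.06,"roll":0},
    {"hand":1,"x":-0.95,"y":-0.456,"z":0.06,"roll":0},
    {"hand":1,"x":-0.95,"y":-0.456,"z":0.06,"roll":0},
    {"hand":1,"x":-0.95,"y":-0.456,"z":0.06,"roll":0},
    {"hand":1,"x":-0.95,"y":-0.456,"z":0.06,"roll":0},
    {"hand":1,"x":-0.95,"y":-0.456,"z":0.06,"roll":0}
  ]
}}

```text
time: 0.98
tool_pos: [0.4818, 0.3915, 0.2073]
tcp_rot: [-0.371, -3.119, 0.0]
wrist_force: [0.5, 0.9, 0.1]
width: -0.002
grip_force: 0.0
```

Emit:
{"op": "servo_tool", "data": {
  "targets": [
    {"hand":1,"x":-0.19,"y":-0.092,"z":0.01,"roll":0},
    {"hand":1,"x":-0.19,"y":-0.092,"z":0.01,"roll":0},
    {"hand":1,"x":-0.19,"y":-0.092,"z":0.01,"roll":0},
    {"hand":1,"x":-0.19,"y":-0.092,"z":0.01,"roll":0},
    {"hand":1,"x":-0.19,"y":-0.092,"z":0.01,"roll":0},
    {"hand":1,"x":-0.19,"y":-0.092,"z":0.01,"roll":0}
  ]
}}

```text
time: 1.48
tool_pos: [0.5616, 0.3263, 0.2021]
tcp_rot: [-0.371, -3.118, 0.0]
wrist_force: [0.5, 0.8, -0.3]
width: -0.005
grip_force: 0.0
```

Run:
```python
from h import *
st=bot.read_state();im=read_camera("wrist");save("w1",im);np.save("pics/w1.npy",im)
print(st["time"],st["tool_pos"],st["wrist_force"])
c=cam("wrist",st)
print(proj(c,[.566,.322,.066]))
```

```text
1.4833 [0.56160465 0.32633529 0.2021383 ] [ 0.5136074   0.84326721 -0.30631989]
[251.02067727 185.59319016]
```

View pics/w1.png

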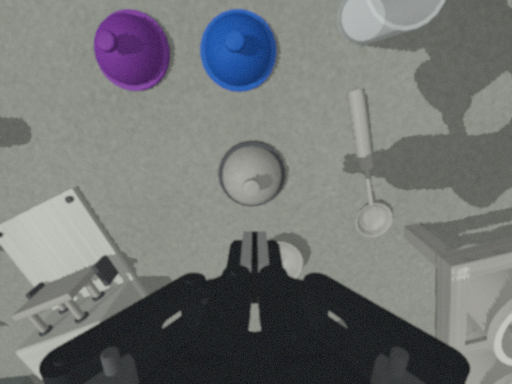

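The steel bell is centred with its plunger at (251,184), where predicted (251,185.6). Fingers are shut above it. Pressing.

Emit:
{"op": "servo_tool", "data": {
  "targets": [
    {"hand":1,"x":-0.007,"y":-0.007,"z":0.08,"roll":0},
    {"hand":1,"x":-0.007,"y":-0.007,"z":0.16,"roll":0},
    {"hand":1,"x":-0.007,"y":-0.007,"z":0.23,"roll":0},
    {"hand":1,"x":-0.007,"y":-0.007,"z":0.26,"roll":0},
    {"hand":1,"x":-0.007,"y":-0.007,"z":0.27,"roll":0},
    {"hand":1,"x":-0.007,"y":-0.007,"z":0.28,"roll":0},
    {"hand":1,"x":-0.007,"y":-0.007,"z":0.286,"roll":0},
    {"hand":1,"x":-0.007,"y":-0.007,"z":0.29,"roll":0},
    {"hand":1,"x":-0.007,"y":-0.007,"z":0.29,"roll":0},
    {"hand":1,"x":-0.007,"y":-0.007,"z":0.29,"roll":0}
  ]
}}

```text
time: 2.37
tool_pos: [0.5658, 0.3231, 0.0596]
tcp_rot: [0.371, 3.117, 0.004]
wrist_force: [-2.0, 1.4, 3.6]
width: 0.002
grip_force: 2.0
```

Emit:
{"op": "servo_tool", "data": {
  "targets": [
    {"hand":1,"x":0,"y":0,"z":0.003,"roll":0},
    {"hand":1,"x":0,"y":0,"z":0.005,"roll":0},
    {"hand":1,"x":0,"y":0,"z":0.005,"roll":0},
    {"hand":1,"x":0,"y":0,"z":0.005,"roll":0}
  ]
}}

```text
time: 2.7
tool_pos: [0.5661, 0.3231, 0.0579]
tcp_rot: [0.371, 3.117, 0.004]
wrist_force: [-5.2, 0.1, 11.9]
width: 0.001
grip_force: 5.9
```

Emit:
{"op": "servo_tool", "data": {
  "targets": [
    {"hand":1,"x":0,"y":0,"z":0,"roll":0},
    {"hand":1,"x":0,"y":0,"z":-0.06,"roll":0},
    {"hand":1,"x":0,"y":0,"z":-0.14,"roll":0},
    {"hand":1,"x":0,"y":0,"z":-0.22,"roll":0},
    {"hand":-1,"x":-0.15,"y":-0.587,"z":-0.444,"roll":0},
    {"hand":-1,"x":-0.15,"y":-0.587,"z":-0.444,"roll":0},
    {"hand":-1,"x":-0.15,"y":-0.587,"z":-0.444,"roll":0},
    {"hand":-1,"x":-0.15,"y":-0.587,"z":-0.444,"roll":0},
    {"hand":-1,"x":-0.15,"y":-0.587,"z":-0.444,"roll":0},
    {"hand":-1,"x":-0.15,"y":-0.587,"z":-0.444,"roll":0}
  ]
}}

```text
time: 3.53
tool_pos: [0.5681, 0.0852, 0.2527]
tcp_rot: [0.371, 3.118, -0.001]
wrist_force: [0.4, -0.2, 1.3]
width: 0.852
grip_force: 0.0
```

Emit:
{"op": "servo_tool", "data": {
  "targets": [
    {"hand":-1,"x":-0.032,"y":-0.14,"z":-0.05,"roll":0},
    {"hand":-1,"x":-0.032,"y":-0.14,"z":-0.05,"roll":0},
    {"hand":-1,"x":-0.032,"y":-0.14,"z":-0.05,"roll":0},
    {"hand":-1,"x":-0.032,"y":-0.14,"z":-0.05,"roll":0},
    {"hand":-1,"x":-0.032,"y":-0.14,"z":-0.05,"roll":0}
  ]
}}

```text
time: 3.95
tool_pos: [0.5672, 0.0156, 0.2765]
tcp_rot: [0.373, 3.119, 0.001]
wrist_force: [0.2, 0.0, -1.0]
width: 1.0
grip_force: 0.0
```

```bash
cat > snap.py <<'E'
import sys,pickle
from h import *
st=bot.read_state();im=read_camera("wrist");pickle.dump((st,im),open(f"pics/{sys.argv[1]}.pkl","wb"));save(sys.argv[1],im)
print(st["time"],st["tool_pos"],st["tcp_rot"],st["wrist_force"])
E
python3 snap.py w2
```

```text
3.95 [0.56715542 0.01556518 0.27648751] [3.72849267e-01 3.11913535e+00 5.64691772e-04] [ 0.20201442  0.02530264 -0.97265202]
```

View pics/w2.png

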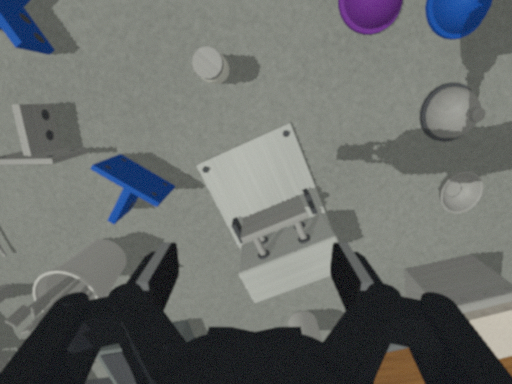

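Fixture in clear view: base near corners about (197,165), (290,123), holes (206,169), (286,132), cheeks (236,228), (309,202). The bracket shows at left (40,133). Moving over the bracket.

Emit:
{"op": "servo_tool", "data": {
  "targets": [
    {"hand":-1,"x":0.185,"y":-0.654,"z":0.02,"roll":0},
    {"hand":-1,"x":0.185,"y":-0.654,"z":0.02,"roll":0},
    {"hand":-1,"x":0.185,"y":-0.654,"z":0.02,"roll":0},
    {"hand":-1,"x":0.185,"y":-0.654,"z":0.02,"roll":0},
    {"hand":-1,"x":0.185,"y":-0.654,"z":0.02,"roll":0},
    {"hand":-1,"x":0.185,"y":-0.654,"z":0.02,"roll":0},
    {"hand":-1,"x":0.185,"y":-0.654,"z":0.02,"roll":0},
    {"hand":-1,"x":0.185,"y":-0.654,"z":0.02,"roll":0},
    {"hand":-1,"x":0.185,"y":-0.654,"z":0.02,"roll":0},
    {"hand":-1,"x":0.185,"y":-0.654,"z":0.02,"roll":0}
  ]
}}

```text
time: 4.83
tool_pos: [0.3996, -0.2812, 0.2658]
tcp_rot: [-0.375, -3.118, -0.001]
wrist_force: [0.6, -0.5, 0.3]
width: 1.002
grip_force: 0.0
```

Emit:
{"op": "servo_tool", "data": {
  "targets": [
    {"hand":-1,"x":0,"y":0,"z":0,"roll":0},
    {"hand":-1,"x":0,"y":0,"z":0,"roll":0}
  ]
}}

```text
time: 5.0
tool_pos: [0.4014, -0.2788, 0.2663]
tcp_rot: [-0.368, -3.12, -0.002]
wrist_force: [0.3, 0.2, 0.4]
width: 1.002
grip_force: 0.0
```

```bash
python3 snap.py w3
```

```text
5.0 [ 0.40139127 -0.27879573  0.26631087] [-3.67767941e-01 -3.11961462e+00 -1.88698960e-03] [0.31269139 0.21301494 0.40009883]
```

View pics/w3.png

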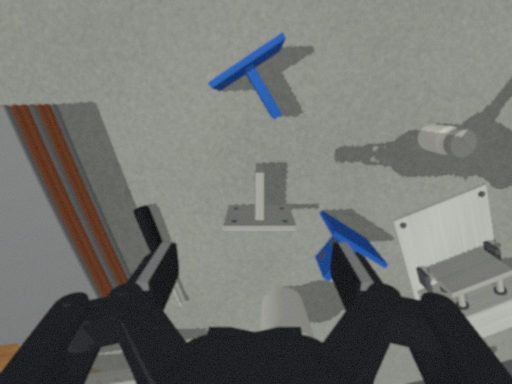

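Bracket web is along column ~259.5 (rows 173–216), plate top edge is at row ~228 from col 223 to 296; it is nearly square to the tool. Measuring precisely.

Run:
```python
from h import *
import pickle
r4=lambda x:np.round(x,4)
L=lambda n:pickle.load(open(f"pics/{n}.pkl","rb"))
s2,i2=L("w2");s3,i3=L("w3");c2=cam("wrist",s2);c3=cam("wrist",s3)
g2=cv2.cvtColor(i2,cv2.COLOR_RGB2GRAY).astype(float);g3=cv2.cvtColor(i3,cv2.COLOR_RGB2GRAY).astype(float)
print("rows web");
for r in range(170,234,4): print(r,g3[r,250:270].astype(int))
print("plate rows at cols");
for c in (226,240,280,292): print(c,g3[218:236,c].astype(int))
print("row229 ends",g3[228,216:232].astype(int),g3[228,286:304].astype(int))
def dark(g,u,v,h=5):
    u,v=int(u),int(v);w=g[v-h:v+h+1,u-h:u+h+1];k=np.clip(np.median(w)-15-w,0,None)
    yy,xx=np.mgrid[v-h:v+h+1,u-h:u+h+1];return (k*xx).sum()/k.sum(),(k*yy).sum()/k.sum()
for n,a,b in[("hL",(286,132),(480,194)),("hR",(206,169),(403,226))]:
    a=dark(g2,*a);b=dark(g3,*b);print(n,r4(a),r4(b),*map(r4,tri([ray(c2,*a),ray(c3,*b)])),r4(onz(c2,*a,.008)),r4(onz(c3,*b,.008)))
# stop plate / cheeks crop
c=lambda im,u,v:cv2.resize(im[v:v+75,u:u+100],(400,300),interpolation=cv2.INTER_CUBIC)
save("m2",np.vstack([np.hstack([c(i2,220,180),c(i3,412,215)]),np.hstack([c(i2,190,110),c(i3,210,165)])]))
```

```text
rows web
170 [143 142 142 140 134 122 111 105 106 109 108 107 105 106 101 100  99 102
 100 101]
174 [140 145 144 140 139 146 159 167 165 166 165 164 163 151 124 103 102 102
 101 106]
178 [144 143 135 134 136 147 161 167 168 165 164 168 163 150 122 101  99 107
 102 106]
182 [141 144 142 142 142 151 162 169 169 165 167 165 164 148 121 102  95 102
 101 100]
186 [145 142 141 138 143 152 162 168 166 165 166 166 164 149 122 106 101 100
 105  99]
190 [145 141 142 141 139 147 161 170 166 164 165 165 164 148 120 102 102 102
 100 103]
194 [145 143 145 144 146 149 162 167 168 167 165 164 161 146 125 103 101 100
  96  95]
198 [143 142 140 142 141 147 163 165 166 162 164 166 163 148 120 106 103 100
  99 100]
202 [148 145 146 146 145 152 162 167 165 163 165 163 161 149 119 102 103 102
 103 107]
206 [106 105 109 108 121 143 159 166 168 165 165 165 162 149 123 108 109 108
 109 109]
210 [111 108 110 111 122 142 160 165 166 164 166 169 163 150 119 107 106 109
 107 108]
214 [108 109 109 111 123 142 160 167 163 164 166 164 163 147 116 108 109 111
 109 109]
218 [108 108 110 109 126 141 160 166 163 164 16
[... 340 characters left out ...]
 111 107 107 126 149 161 161 160 159 149 145 143 144 144]
240 [112 106 109 107 108 107 110 127 149 160 165 164 160 148 144 144 143 141]
280 [108 109 108 107 111 110 112 129 150 160 161 162 159 151 147 148 146 144]
292 [114 108 105 107 107 110 110 123 152 161 161 163 158 146 144 148 147 148]
row229 ends [145 148 146 145 145 146 151 156 158 161 161 162 163 162 162 162] [163 160 161 162 162 163 161 158 160 154 150 145 147 150 148 147 146 146]
hL [285.8192 133.0965] [481.0348 193.6026] [0.543  0.0708 0.0086] [0.0001 0.0001] [0.543  0.0709 0.008 ] [0.5434 0.0713 0.008 ]
hR [205.587  169.0217] [402.6676 224.8888] [ 0.5677 -0.063   0.0086] [0. 0.] [ 0.5678 -0.0631  0.008 ] [ 0.5681 -0.0627  0.008 ]
```

View pics/m2.png

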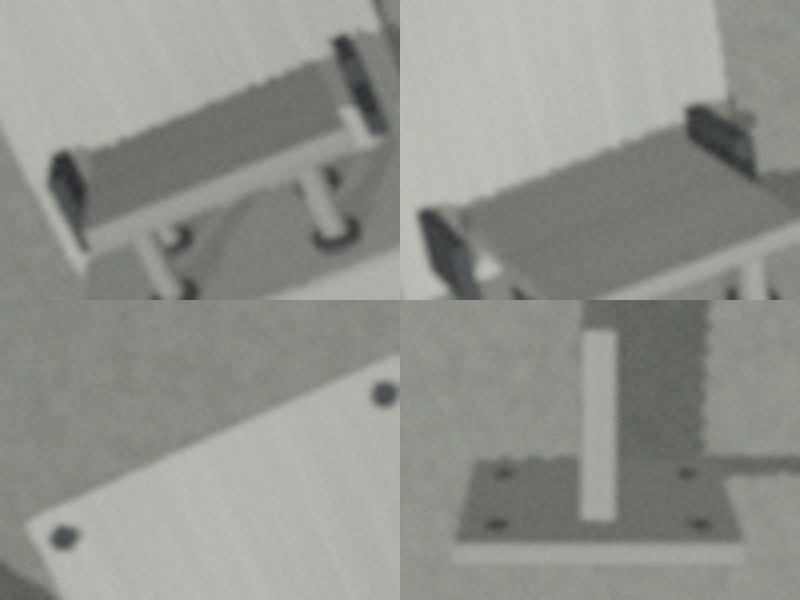

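Run:
```python
from h import *
import pickle
r4=lambda x:np.round(x,4)
L=lambda n:pickle.load(open(f"pics/{n}.pkl","rb"))
s2,i2=L("w2");s3,i3=L("w3");c2=cam("wrist",s2);c3=cam("wrist",s3)
X=np.array([.9834,.1815,0]);Y=np.array([-.1815,.9834,0]);H=np.array([.5554,.0039,0])
for n,a,b in[("cheekR",(236.5,218),(419.5,267.5)),("cheekL",(306.2,189.2),(484.5,242))]:
    p,e=tri([ray(c2,*a),ray(c3,*b)]);print(n,r4(p),r4(e),"fix xy rel hole mid",r4((p-H)@X),r4((p-H)@Y))
for uv in[(197,165.2),(290,123.2)]:
    p=onz(c2,*uv,.008);print("corner",r4((p-H)@X),r4((p-H)@Y))
w=[onz(c3,259.4,v,.062) for v in(173,219.5)]
pl=[onz(c3,u,v,.08) for u in(222.3,296.3) for v in(225.3,231.2)]
print("web",r4(w),r4(np.linalg.norm(w[0]-w[1])));print("plate",r4(pl),np.linalg.norm(pl[0]-pl[2]),np.linalg.norm(pl[0]-pl[1]))
d=w[1]-w[0];print("yaw web",np.arctan2(d[1],d[0])); d=pl[0]-pl[2];print("yaw plate",np.arctan2(-d[0],d[1]))
M=R.from_rotvec(s3["tcp_rot"]).as_matrix();print(r4(M))
# scale-based height check: web width / stereo via w2 plate(left end of w2)
g2=cv2.cvtColor(i2,cv2.COLOR_RGB2GRAY)
save("m3",cv2.resize(i2[90:180,0:120],(800,600),interpolation=cv2.INTER_CUBIC))
```

```text
cheekR [ 0.6601 -0.0371  0.0092] [0.0001 0.0001] fix xy rel hole mid 0.0955 -0.0593
cheekL [0.6402 0.085  0.0048] [0.0009 0.0009] fix xy rel hole mid 0.0981 0.0643
corner -0.011 -0.0776
corner -0.011 0.0794
web [[ 0.4118 -0.2737  0.062 ]
 [ 0.4777 -0.289   0.062 ]] 0.0677
plate [[ 0.4664 -0.3382  0.08  ]
 [ 0.4749 -0.3406  0.08  ]
 [ 0.4897 -0.2409  0.08  ]
 [ 0.4985 -0.2425  0.08  ]] 0.10004269302124748 0.008867597379912776
yaw web -0.2288605694268687
yaw plate 2.906184573424868
[[-9.726e-01  2.325e-01 -2.000e-04]
 [ 2.325e-01  9.726e-01  1.200e-03]
 [ 5.000e-04  1.100e-03 -1.000e+00]]
```

View pics/m3.png

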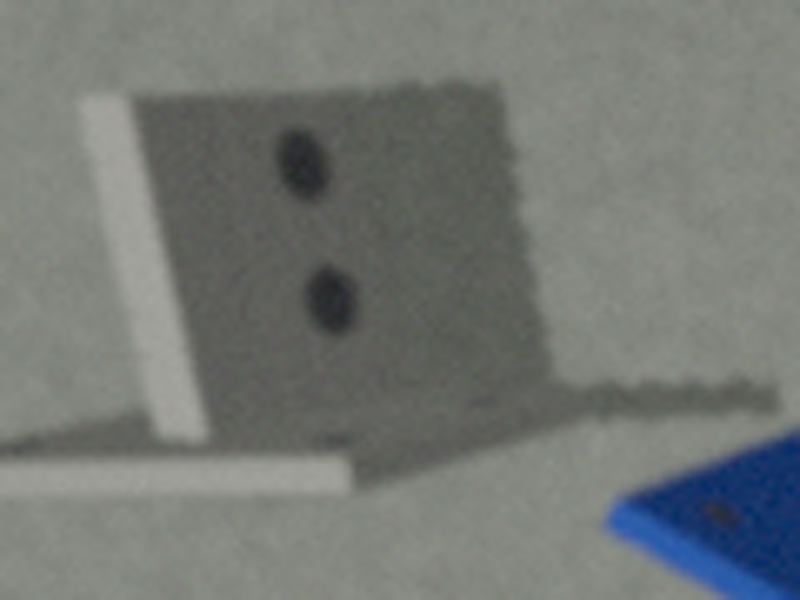

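Run:
```python
from h import *
import pickle
L=lambda n:pickle.load(open(f"pics/{n}.pkl","rb"))
s2,i2=L("w2");s3,i3=L("w3");c2=cam("wrist",s2);c3=cam("wrist",s3)
for a,b in[((16,104.3),(259.4,173)),((52.8,158.3),(296.3,225.3)),((27,155.7),(259.4,219.5))]:
    print(tri([ray(c2,*a),ray(c3,*b)]))
```

```text
(array([ 0.41172978, -0.27343343,  0.06001604]), [np.float64(0.0006100133695410265), np.float64(0.0006100133695408983)])
(array([ 0.49108417, -0.24085436,  0.07765425]), [np.float64(0.00017339698673136643), np.float64(0.0001733969867313996)])
(array([ 0.47815724, -0.28921022,  0.06181179]), [np.float64(0.00035670987403662154), np.float64(0.0003567098740365444)])
```

Stereo heights (web top 60–62 mm, plate top 78 mm) agree with the text. Bracket yaw is −0.233, grip at (0.443,−0.281). Fixture yaw is +0.183, origin about (0.653,0.022). Descending to grasp.

Emit:
{"op": "servo_tool", "data": {
  "targets": [
    {"hand":-1,"x":-0.082,"y":0.0146,"z":0.06,"roll":0},
    {"hand":-1,"x":-0.082,"y":0.0146,"z":0.14,"roll":0},
    {"hand":-1,"x":-0.082,"y":0.0146,"z":0.22,"roll":0},
    {"hand":-1,"x":-0.082,"y":0.0146,"z":0.29,"roll":0},
    {"hand":-1,"x":-0.082,"y":0.0146,"z":0.35,"roll":0},
    {"hand":-1,"x":-0.082,"y":0.0146,"z":0.4,"roll":0},
    {"hand":-1,"x":-0.082,"y":0.0146,"z":0.44,"roll":0},
    {"hand":-1,"x":-0.082,"y":0.0146,"z":0.47,"roll":0},
    {"hand":-1,"x":-0.082,"y":0.0146,"z":0.49,"roll":0},
    {"hand":-1,"x":-0.082,"y":0.0146,"z":0.49,"roll":0}
  ]
}}

```text
time: 5.88
tool_pos: [0.4412, -0.2805, 0.0194]
tcp_rot: [-0.367, -3.116, -0.004]
wrist_force: [1.0, 0.7, 0.2]
width: 0.993
grip_force: 0.0
```

Emit:
{"op": "servo_tool", "data": {
  "targets": [
    {"hand":1,"x":0,"y":0,"z":0,"roll":0},
    {"hand":1,"x":0,"y":0,"z":0,"roll":0},
    {"hand":1,"x":0,"y":0,"z":0,"roll":0},
    {"hand":1,"x":0,"y":0,"z":0,"roll":0},
    {"hand":1,"x":0,"y":0,"z":0,"roll":0},
    {"hand":1,"x":0,"y":0,"z":0,"roll":0},
    {"hand":1,"x":0,"y":0,"z":0,"roll":0},
    {"hand":1,"x":0,"y":0,"z":0,"roll":0},
    {"hand":1,"x":0,"y":0,"z":0,"roll":0},
    {"hand":1,"x":0,"y":0,"z":0,"roll":0}
  ],
  "grip_force": 70
}}

```text
time: 6.72
tool_pos: [0.4425, -0.2833, 0.0226]
tcp_rot: [0.371, 3.119, -0.0]
wrist_force: [-1.3, 1.2, 5.7]
width: 0.131
grip_force: 69.3
```

Gripped (width ≈11 mm, 69 N). Lift, then carry with the turn.

Emit:
{"op": "servo_tool", "data": {
  "targets": [
    {"hand":1,"x":0,"y":0,"z":-0.02,"roll":0},
    {"hand":1,"x":0,"y":0,"z":-0.06,"roll":0},
    {"hand":1,"x":0,"y":0,"z":-0.11,"roll":0},
    {"hand":1,"x":0,"y":0,"z":-0.16,"roll":0},
    {"hand":1,"x":0,"y":0,"z":-0.21,"roll":0},
    {"hand":1,"x":0,"y":0,"z":-0.25,"roll":0},
    {"hand":1,"x":0,"y":0,"z":-0.27,"roll":0},
    {"hand":1,"x":0,"y":0,"z":-0.27,"roll":0},
    {"hand":1,"x":0,"y":0,"z":-0.27,"roll":0}
  ]
}}

```text
time: 7.47
tool_pos: [0.4416, -0.2828, 0.1563]
tcp_rot: [-0.371, -3.119, -0.0]
wrist_force: [-1.2, 0.3, -5.2]
width: 0.129
grip_force: 68.3
```

Emit:
{"op": "servo_tool", "data": {
  "targets": [
    {"hand":1,"x":-0.01,"y":0.04,"z":0,"roll":-0.01},
    {"hand":1,"x":-0.022,"y":0.1,"z":0,"roll":-0.02},
    {"hand":1,"x":-0.038,"y":0.17,"z":0,"roll":-0.035},
    {"hand":1,"x":-0.055,"y":0.25,"z":0,"roll":-0.05},
    {"hand":1,"x":-0.072,"y":0.33,"z":0,"roll":-0.07},
    {"hand":1,"x":-0.09,"y":0.41,"z":0,"roll":-0.09},
    {"hand":1,"x":-0.107,"y":0.49,"z":0,"roll":-0.105},
    {"hand":1,"x":-0.122,"y":0.56,"z":0,"roll":-0.12},
    {"hand":1,"x":-0.134,"y":0.61,"z":0,"roll":-0.13},
    {"hand":1,"x":-0.139,"y":0.634,"z":0,"roll":-0.1322}
  ]
}}

```text
time: 8.3
tool_pos: [0.5834, 0.0123, 0.1538]
tcp_rot: [0.286, -3.125, -0.003]
wrist_force: [1.2, 0.4, -3.5]
width: 0.135
grip_force: 68.9
```

Emit:
{"op": "servo_tool", "data": {
  "targets": [
    {"hand":1,"x":0,"y":0,"z":0,"roll":0},
    {"hand":1,"x":0,"y":0,"z":0,"roll":0},
    {"hand":1,"x":0,"y":0,"z":0,"roll":0},
    {"hand":1,"x":0,"y":0,"z":0,"roll":0}
  ]
}}

```text
time: 8.63
tool_pos: [0.5828, 0.0076, 0.1558]
tcp_rot: [0.277, -3.127, 0.0]
wrist_force: [-1.4, -0.0, -3.9]
width: 0.131
grip_force: 68.9
```

```bash
python3 snap.py w4
```

```text
8.6333 [0.58284052 0.00756535 0.15581517] [ 2.77319793e-01 -3.12724904e+00  4.41928620e-04] [-1.42451213 -0.04340611 -3.93870524]
```

View pics/w4.png

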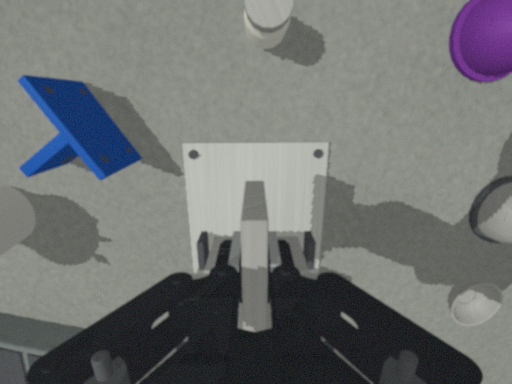

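The bracket is upright and centred over the base plate (plate edge columns 183–329, web ≈255.5). Lowering.

Emit:
{"op": "servo_tool", "data": {
  "targets": [
    {"hand":1,"x":0,"y":0.004,"z":0.03,"roll":-0.001},
    {"hand":1,"x":0,"y":0.004,"z":0.07,"roll":-0.001},
    {"hand":1,"x":0,"y":0.004,"z":0.12,"roll":-0.001},
    {"hand":1,"x":0,"y":0.004,"z":0.16,"roll":-0.001},
    {"hand":1,"x":0,"y":0.004,"z":0.195,"roll":-0.001},
    {"hand":1,"x":0,"y":0.004,"z":0.22,"roll":-0.001},
    {"hand":1,"x":0,"y":0.004,"z":0.233,"roll":-0.001},
    {"hand":1,"x":0,"y":0.004,"z":0.237,"roll":-0.001},
    {"hand":1,"x":0,"y":0.004,"z":0.237,"roll":-0.001},
    {"hand":1,"x":0,"y":0.004,"z":0.237,"roll":-0.001}
  ]
}}

```text
time: 9.52
tool_pos: [0.5847, 0.0106, 0.0395]
tcp_rot: [-0.284, 3.127, -0.0]
wrist_force: [0.2, 0.2, -4.0]
width: 0.133
grip_force: 69.1
```

Emit:
{"op": "servo_tool", "data": {
  "targets": [
    {"hand":1,"x":0,"y":0,"z":0.003,"roll":0},
    {"hand":1,"x":0,"y":0,"z":0.006,"roll":0},
    {"hand":1,"x":0,"y":0,"z":0.008,"roll":0},
    {"hand":1,"x":0,"y":0,"z":0.008,"roll":0},
    {"hand":1,"x":0,"y":0,"z":0.008,"roll":0},
    {"hand":1,"x":0,"y":0,"z":0.008,"roll":0}
  ]
}}

```text
time: 10.02
tool_pos: [0.5837, 0.0109, 0.0344]
tcp_rot: [-0.285, 3.128, 0.0]
wrist_force: [-0.4, 0.7, -4.0]
width: 0.134
grip_force: 69.1
```

Emit:
{"op": "servo_tool", "data": {
  "targets": [
    {"hand":1,"x":0,"y":0,"z":0.003,"roll":0},
    {"hand":1,"x":0,"y":0,"z":0.005,"roll":0},
    {"hand":1,"x":0,"y":0,"z":0.005,"roll":0},
    {"hand":1,"x":0,"y":0,"z":0.005,"roll":0},
    {"hand":1,"x":0,"y":0,"z":0.005,"roll":0}
  ]
}}

```text
time: 10.43
tool_pos: [0.5835, 0.0108, 0.0317]
tcp_rot: [0.285, -3.129, 0.0]
wrist_force: [0.1, -0.1, -4.5]
width: 0.133
grip_force: 69.1
```

Emit:
{"op": "servo_tool", "data": {
  "targets": [
    {"hand":1,"x":0,"y":0,"z":0.002,"roll":0},
    {"hand":1,"x":0,"y":0,"z":0.002,"roll":0},
    {"hand":1,"x":0,"y":0,"z":0.002,"roll":0},
    {"hand":1,"x":0,"y":0,"z":0.002,"roll":0}
  ]
}}

```text
time: 10.77
tool_pos: [0.5836, 0.0108, 0.0308]
tcp_rot: [0.285, -3.129, -0.0]
wrist_force: [-0.6, 0.5, -3.2]
width: 0.129
grip_force: 69.1
```

Emit:
{"op": "servo_tool", "data": {
  "targets": [
    {"hand":1,"x":0,"y":0,"z":0.001,"roll":0},
    {"hand":1,"x":0,"y":0,"z":0.002,"roll":0},
    {"hand":1,"x":0,"y":0,"z":0.002,"roll":0},
    {"hand":1,"x":0,"y":0,"z":0.002,"roll":0}
  ]
}}

```text
time: 11.1
tool_pos: [0.5836, 0.0108, 0.0307]
tcp_rot: [-0.285, 3.129, -0.0]
wrist_force: [-4.5, -0.2, 6.0]
width: 0.127
grip_force: 70.3
```

Emit:
{"op": "servo_tool", "data": {
  "targets": [
    {"hand":1,"x":0,"y":0,"z":-0.0018,"roll":0},
    {"hand":1,"x":-0.008,"y":0,"z":-0.0018,"roll":0},
    {"hand":1,"x":-0.018,"y":0,"z":-0.0018,"roll":0},
    {"hand":1,"x":-0.028,"y":0,"z":-0.0018,"roll":0},
    {"hand":1,"x":-0.036,"y":0,"z":-0.0018,"roll":0},
    {"hand":1,"x":-0.04,"y":0,"z":-0.0018,"roll":0},
    {"hand":1,"x":-0.04,"y":0,"z":-0.0018,"roll":0},
    {"hand":1,"x":-0.04,"y":0,"z":-0.0018,"roll":0}
  ]
}}

```text
time: 11.77
tool_pos: [0.6044, 0.0146, 0.0307]
tcp_rot: [-0.285, 3.127, -0.0]
wrist_force: [0.6, 0.1, -1.3]
width: 0.127
grip_force: 69.4
```

Emit:
{"op": "servo_tool", "data": {
  "targets": [
    {"hand":1,"x":-0.004,"y":0,"z":0,"roll":0},
    {"hand":1,"x":-0.008,"y":0,"z":0,"roll":0},
    {"hand":1,"x":-0.012,"y":0,"z":0,"roll":0},
    {"hand":1,"x":-0.016,"y":0,"z":0,"roll":0},
    {"hand":1,"x":-0.02,"y":0,"z":0,"roll":0},
    {"hand":1,"x":-0.02,"y":0,"z":0,"roll":0},
    {"hand":1,"x":-0.02,"y":0,"z":0,"roll":0},
    {"hand":1,"x":-0.02,"y":0,"z":0,"roll":0}
  ]
}}

```text
time: 12.43
tool_pos: [0.612, 0.0161, 0.0308]
tcp_rot: [0.284, -3.126, -0.0]
wrist_force: [-6.8, -1.5, 4.2]
width: 0.134
grip_force: 70.3
```

Emit:
{"op": "servo_tool", "data": {
  "targets": [
    {"hand":1,"x":0,"y":0,"z":-0.0015,"roll":0},
    {"hand":1,"x":0,"y":0,"z":-0.0015,"roll":0},
    {"hand":1,"x":0,"y":0,"z":-0.0015,"roll":0},
    {"hand":1,"x":0,"y":0,"z":-0.0015,"roll":0}
  ]
}}

```text
time: 12.77
tool_pos: [0.612, 0.0162, 0.0308]
tcp_rot: [0.284, -3.126, -0.0]
wrist_force: [-5.2, -2.0, 0.3]
width: 0.129
grip_force: 69.4
```

Emit:
{"op": "servo_tool", "data": {
  "targets": [
    {"hand":1,"x":-0.004,"y":0,"z":0,"roll":0},
    {"hand":1,"x":-0.008,"y":0,"z":0,"roll":0},
    {"hand":1,"x":-0.01,"y":0,"z":0,"roll":0},
    {"hand":1,"x":-0.01,"y":0,"z":0,"roll":0},
    {"hand":1,"x":-0.01,"y":0,"z":0,"roll":0},
    {"hand":1,"x":-0.01,"y":0,"z":0,"roll":0}
  ]
}}

```text
time: 13.27
tool_pos: [0.6162, 0.0169, 0.0308]
tcp_rot: [0.285, -3.125, -0.0]
wrist_force: [-8.3, -2.0, 1.5]
width: 0.129
grip_force: 70.0
```

Emit:
{"op": "servo_tool", "data": {
  "targets": [
    {"hand":1,"x":0,"y":0,"z":-0.0012,"roll":0},
    {"hand":1,"x":-0.003,"y":0,"z":-0.0012,"roll":0},
    {"hand":1,"x":-0.006,"y":0,"z":-0.0012,"roll":0},
    {"hand":1,"x":-0.008,"y":0,"z":-0.0012,"roll":0},
    {"hand":1,"x":-0.01,"y":0,"z":-0.0012,"roll":0},
    {"hand":1,"x":-0.01,"y":0,"z":-0.0012,"roll":0},
    {"hand":1,"x":-0.01,"y":0,"z":-0.0012,"roll":0},
    {"hand":1,"x":-0.01,"y":0,"z":-0.0012,"roll":0}
  ]
}}

```text
time: 13.93
tool_pos: [0.6199, 0.0176, 0.0309]
tcp_rot: [0.284, -3.122, 0.0]
wrist_force: [-9.0, -1.6, 2.6]
width: 0.131
grip_force: 69.9
```

Emit:
{"op": "servo_tool", "data": {
  "targets": [
    {"hand":1,"x":0,"y":0,"z":-0.001,"roll":0},
    {"hand":1,"x":0,"y":0,"z":-0.001,"roll":0},
    {"hand":1,"x":0,"y":0,"z":-0.001,"roll":0},
    {"hand":1,"x":0,"y":0,"z":-0.001,"roll":0}
  ]
}}

```text
time: 14.27
tool_pos: [0.6199, 0.0177, 0.0309]
tcp_rot: [0.284, -3.123, -0.0]
wrist_force: [-8.6, -3.1, -1.7]
width: 0.131
grip_force: 69.3
```

Run:
```python
from h import *
for i in range(4):
    s=bot.read_state();print(s["time"],s["tool_pos"],s["wrist_force"],s["torque"],s["grip_force"]);read_camera("top")
a=read_camera("top");b=read_camera("scene");np.save("pics/top9.npy",a);np.save("pics/scene9.npy",b)
```

```text
14.2667 [0.61994713 0.01766611 0.03091137] [-8.58132454 -3.05594454 -1.74575088] [-0.37642528  0.98472201 -0.18819392] 69.34486269950867
14.3167 [0.61994832 0.01763327 0.03089411] [-8.60195852 -2.85682659 -0.73468381] [-0.36080616  0.95521631 -0.17341609] 69.34555649757385
14.3667 [0.61993267 0.01762412 0.03087933] [-7.09265585 -2.16444177 -1.21549929] [-0.34345578  1.03513044 -0.13274063] 69.34675097465515
14.4167 [0.61992222 0.01766255 0.03086889] [-8.60938773 -2.95732003 -1.19316074] [-0.4309537   0.9809993  -0.18520473] 69.3466579914093
```

Emit:
{"op": "servo_tool", "data": {
  "targets": [
    {"hand":1,"x":-0.003,"y":0,"z":0,"roll":0},
    {"hand":1,"x":-0.006,"y":0,"z":0,"roll":0},
    {"hand":1,"x":-0.006,"y":0,"z":0,"roll":0},
    {"hand":1,"x":-0.006,"y":0,"z":0,"roll":0},
    {"hand":1,"x":-0.006,"y":0,"z":0,"roll":0},
    {"hand":1,"x":-0.006,"y":0,"z":0,"roll":0},
    {"hand":1,"x":-0.006,"y":0,"z":0,"roll":0}
  ]
}}

```text
time: 15.15
tool_pos: [0.6223, 0.0181, 0.0309]
tcp_rot: [0.284, -3.121, 0.0]
wrist_force: [-9.6, -3.6, 1.5]
width: 0.128
grip_force: 69.8
```

Run:
```python
from h import *
import pickle
F=[]
for i in range(6):
    s=bot.read_state();F.append(s["wrist_force"]);im=read_camera("wrist")
pickle.dump((s,im),open("pics/w9.pkl","wb"))
print(s["time"],s["tool_pos"],R.from_rotvec(s["tcp_rot"]).as_matrix().round(4),np.mean(F,0),s["grip_force"],abs(s["joint_vel"]).max())
c=cam("wrist",s);g=cv2.cvtColor(im,cv2.COLOR_RGB2GRAY).astype(int)
# base-plate edge columns and web columns on a few rows, near-edge row
X=np.array([.9834,.1815,0]);Y=np.array([-.1815,.9834,0]);O=np.array([.6525,.0229,0])
q=lambda x,y,z:proj(c,O+x*X+y*Y+[0,0,z]).round(1)
print("pred corners",q(-.11,.08,.008),q(-.11,-.08,.008),"web tail top",q(-.061,0,.07),"tail bottom",q(-.061,0,.008))
hl=q(-.099,.068,.0086);hr=q(-.099,-.068,.0086);print("holes pred",hl,hr)
for u,v in(hl,hr):
    u,v=int(u),int(v);w=g[max(v-8,0):v+9,u-8:u+9]
    if w.size: j=np.unravel_index(w.argmin(),w.shape);print("dark at",u-8+j[1],max(v-8,0)+j[0],w.min(),np.median(w))
t=q(-.061,0,.07);v=int(t[1])
for dv in(-12,-6,0,6,12,25):print(v+dv,g[v+dv,int(t[0])-24:int(t[0])+25:2])
# bystander check: difference in top view
a=np.load("pics/top0.npy").astype(int);b=np.load("pics/top9.npy").astype(int);
for n,(u,v) in dict(cup=(369,132),shaker=(270,216),dish=(163,128),driver=(420,190),tumbler=(101,213),spoon=(118,150),bell=(165,169)).items():
    print(n,abs(a[v-12:v+12,u-12:u+12]-b[v-12:v+12,u-12:u+12]).mean().round(1))
```

```text
15.4 [0.62227696 0.0180652  0.03092212] [[-9.835e-01 -1.807e-01 -7.400e-03]
 [-1.807e-01  9.835e-01 -7.000e-04]
 [ 7.400e-03  6.000e-04 -1.000e+00]] [-10.1654073   -3.01247481   1.25778782] 69.79252338409424 0.0015376953592229656
pred corners [386.3 105.8] [119.1 106.2] web tail top [251.9 225.8] tail bottom [252.8 184.3]
holes pred [364.9 124.4] [140.4 124.7]
dark at 357 125 57 76.0
dark at 146 124 44 79.0
213 [173 169 170 166 168 170 172 151 103 104 100 104 102 100 100 104 100 102
 100  97 101 122 119 114 118]
219 [170 170 169 165 169 168 170 135 116 110 117 116 113 112 112 113 115 114
 114 114 106 117 118 117 117]
225 [165 170 170 167 167 167 169 148 147 146 148 145 147 142 144 146 146 146
 143 139 128 118 118 115 116]
231 [167 170 168 151 128 128 130 139 147 150 146 151 143 144 144 146 141 144
 142 143 122 102 101 101 112]
237 [165 166 161 121 106 107 106 131 146 148 148 149 144 143 146 144 146 147
 143 142 120  96  93  95  97]
250 [ 36  45  99 105 103 106  96 111 144 146 149 147 146 144 146 144 146 147
 146 142 110  79  90  94  92]
cup 12.7
shaker 41.9
dish 14.8
driver 11.1
tumbler 14.6
spoon 13.7
bell 17.0
```

Run:
```python
from h import *
a=np.load("pics/scene0.npy");b=np.load("pics/scene9.npy")
T=cv2.cvtColor(a[170:205,260:290],cv2.COLOR_RGB2GRAY);B=cv2.cvtColor(b,cv2.COLOR_RGB2GRAY)
r=cv2.matchTemplate(B[150:225,230:330],T,cv2.TM_CCOEFF_NORMED);print("shaker",cv2.minMaxLoc(r),"expect loc (30,20)")
for n,(u,v) in dict(dish=(246,335),tumbler=(381,333),spoon=(320,360),cup=(158,148),bell=(289,309)).items():
    T=cv2.cvtColor(a[v-14:v+14,u-14:u+14],cv2.COLOR_RGB2GRAY);r=cv2.matchTemplate(B[v-24:v+24,u-24:u+24],T,cv2.TM_CCOEFF_NORMED);print(n,cv2.minMaxLoc(r)[1::2],"expect (10,10)")
s=bot.read_state();print(s["time"],s["wrist_force"])
```

```text
shaker (-0.52684086561203, 0.9919890761375427, (27, 0), (30, 20)) expect loc (30,20)
dish (0.7670769095420837, (10, 10)) expect (10,10)
tumbler (0.9321852922439575, (10, 10)) expect (10,10)
spoon (0.9946811199188232, (10, 10)) expect (10,10)
cup (0.9925265908241272, (10, 10)) expect (10,10)
bell (0.5126309990882874, (10, 11)) expect (10,10)
15.45 [-10.48401133  -2.48014569   1.47107309]
```

The bystanders I matched haven't moved, and the push is steady at about 10 N. Handing in.

```bash
python3 -c "
from workcell import ticket
print(ticket.finish_job())"
```

```text
the job is handed in; nothing more can be done
None
```

The bell was rung, and I handed the job in with the bracket held square on the base plate, pressing the stop plate at about 10 N by the wrist force (slide about 16 mm); the bystanders showed no shift in the images, but the judge's result was not shown.

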